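# Index the jar turntable on to its next stop

## Robot

A 6-joint arm with a two-finger parallel gripper is mounted at the origin on a cart in front of the work surface, level with it; the furniture and walls round the work are solid. World frame = base frame: x ahead of the robot, y to its left, z up, the work surface at z = 0. Lengths are in mm, angles in rad, forces in N, time in s.
With the tool pointing down it reaches from about 350 to 875 mm from the base axis. Payload 4.2 kg.
Tool frame: the origin (TCP) lies between the finger pads; the fingertips stand 25 mm ahead of it and the grasp point (between the pads) lies 6 mm ahead of it; z points along the fingers, y is the line along which they close (so a half turn about z gives the same grasp; the last joint's range is limited). The gripper opens to 85 mm and grips with 20 to 120 N. Pads are 22 mm wide; open, the fingers measure 114 mm over their backs; the gripper's body (76 mm by 85 mm) begins 54 mm behind the grasp point. The pads swing forward as they close: fully open they stand 13 mm farther back than shut.
Start: joints at [-1.032, 0.385, 0.008, 0, -1.194, -0.259], TCP at [172.618, -600.668, 256.312] pointing down, gripper open.
Joint ranges: [-3.14, 3.14], [-1.21, 2.06], [-1.07, 1.41], [-3.16, 2.05], [-2.99, -0.16], [-3.1, 3.1]. Speed limits (rad/s): [2.79, 2.79, 3.14, 3.14, 3.14, 3.14].

## Interface

Orientations are given as a unit quaternion [x, y, z, w].
In Python, from bench import arm gives the robot as it stands.
- The arm moves only by the shell command python3 -m pendant 'ROWS'. ROWS is JSON, a list of rows, each a list of 7 numbers: the shift along the tool's x, y, z in m, then the turn, a rotation vector about the tool's x, y, z in degrees, then the finger opening in m, from 0 to 0.0854. In form: [[x, y, z, wx, wy, wz, fingers], ...]. A call has 1 to 12 rows; each row shifts and turns the commanded pose from where the row before left it, along the tool's axes as they then stand; what a row does not reach is not made up. A row lasts 1/10 s, in which the tool goes at most 50 mm and 8.59 degrees, less where a joint would pass 70% of its speed; a pose out of reach is approached as far as the arm can. A call is refused whole if a number of a shift passes 0.05 or a number of a turn 8.59, either way. A call with a gripper value outside its range is refused whole. The fingers move at their own pace and stop on an object; the grip force is fixed at half the most. Time passes only in rows, so rows that do not move let the fingers close. It gives the time, the measured TCP pose, the force, the opening and the grip force at its end, in the units of the state.
- arm.read_state(): the state, without advancing time (a new reading comes with each control period).
- arm.get_image(name): name is "side" or "top"; returns a dict with "image" (384x512x3 uint8, red, green, blue), "fx", "fy", "cx", "cy" (pixels), "xyz" and "rotation" of the camera in the world. Camera axes: x right, y down, z forward; pixel columns grow to the right and rows downward; lengths in mm; the calibration is good to about 2 mm. A picture is of the moment at which its call begins. There is no depth.
- arm.job_done(): hands the job in; it is judged then, once.
The state is a dict: "clock": time; "joints": joint angles; "joint_vel": joint speeds; "joint_efforts": joint torques, N m; "position": TCP position; "ee_rot": TCP orientation; "contact_force": force on the tool from outside, world axes, zero at the start; "wrist_torque": the same for the moment, N m; "gripper_width": finger opening in mm; "grasp_force": force on a finger pad.
Only numpy, scipy, OpenCV 4.12 (cv2) and the standard library are available. Lean on these libraries where they do the work, as an engineer would, in place of code of your own. Each camera call takes 0.05 s, during which the arm holds its last target. There are 200 camera calls.

## Task

Turn the jar tray on to its next stop: pull the red spring ring up to free its pin, swing the tray counter-clockwise as seen from above until the pin can drop into the next notch, and leave the ring fully down with the pin locked in that notch. The next stop has been moved by hand, so find it by feel; work gently, so that the loose wooden stand is not dragged or lifted, the jars stay standing, and the mug and pasta jar are left alone.

Things in the scene. Friction and masses are not known exactly. Their poses are not given: they have to be found in the camera images.
- stand: loose round pale wooden stand, 284 mm across, top 21 mm above the worktop, 2.4 kg on rubber feet; origin at the centre of its underside on the tray's turning axis, z up; its -x points from the axis to the parked ring. Pushing the ring with some 10 to 15 N or more against the locked pin can drag or twist it on the worktop; a pull of some 35 N lifts it
- stand_axis (a point): point on the tray's vertical turning axis, 96 mm above the worktop (the height of the ring's centre when the ring is down). Under the edge of the tray, at radius 115 mm, lie a steel track with the parked notch and a brass arc with the next notch; their upper faces are 32 mm above the worktop
- stand_edge (a point): point on the stand's wooden rim, 140 mm from the axis, below the parked ring, 21 mm above the worktop
- tray (a joint): turning of the round wooden tray (200 mm across, floor 49 mm and rim 56 mm above the worktop) on the stand, rad, counter-clockwise from above positive; about 0 at the start, locked by the pin. The next notch, on an adjustable brass stop, lies between 0.87 and 1.54 rad: feel for it. Tray friction and pin drag make about 2 N at the ring; end stop at 1.8
- pull_ring (a joint): lift of the spring plunger with the ring, m: 0 fully down (pin home in a notch), 0.0095 pin riding on the track, 0.018 hard upper stop. Spring and weight: 5.5 N down at 0, plus 0.25 N a mm. Let go between notches, the pin rides on the track with little friction and, as the tray is pushed on by the ring, drops by itself into the notch (about 1.5 mm play each side); the tray then stops dead
- ring_center (a point): centre of the red pull ring, upright, of 9 mm round bar, 40 mm outside, 22 mm inside diameter, 115 mm from the axis, 96 mm above the worktop when down. Its plane holds the turning axis: pinch it from above across its 9 mm, fingers closing along the direction of turning. It cannot swivel on the tray. The bushing below it is 21 mm across and ends 69 mm above the worktop
- jar_wood_lid: loose glass jar with wooden lid, 69 mm across, 98 mm tall, standing on the tray about 52 mm from the axis; origin at the centre of its underside, z up
- jar_small: loose small glass jar with pale metal lid, 50 mm across, 80 mm tall, on the tray about 52 mm from the axis; origin at the centre of its underside, z up
- jar_grey_lid: loose glass jar with pale metal lid, 58 mm across, 85 mm tall, on the tray about 52 mm from the axis; origin at the centre of its underside, z up
- pasta_jar: tall glass jar of pasta with wooden lid, 86 mm across, 188 mm tall, loose on the worktop to the left of the stand; origin at the centre of its underside
- mug: stoneware mug, 78 mm across, 74 mm tall, loose on a cork coaster to the left of the stand; origin at the centre of its underside
Mind the look-alikes: they are no part of the job. Leave any blue look-alike of the jar_grey_lid alone.

How it is judged:
By the outcome, as a careful person would: the job done as asked, in the order asked, and still so for the second after the job is handed in, with the robot touching nothing.
It also fails if it takes over 51 s, if anything falls off the work surface, if the arm or the gripper's body presses on something with over 40 N, if the wrist force passes 120 N, or if a joint passes its speed limit or range.

## Working session

There is one attempt and no reset: what is moved stays moved. The work goes in short steps, Python scripts to look and compute and a shell command to move; the robot and the scene stay as the last step left them, time stands still between calls to the robot, and variables do not carry over. Pictures are saved under pics/ and viewed, at most 10 in all, crops included, and the job is handed in when it is done.

```bash
mkdir -p pics; ls
cat > h.py <<'E'
import numpy as np, cv2
from bench import arm
from scipy.spatial.transform import Rotation as R
def ray(c,u,v):
    d=np.array([(u-c['cx'])/c['fx'],(v-c['cy'])/c['fy'],1.]); Rm=np.array(c['rotation'])
    if Rm.size==4: Rm=R.from_quat(Rm).as_matrix()
    return np.array(c['xyz']),Rm@d
def plane(c,u,v,z):
    o,d=ray(c,u,v); return o+d*(z-o[2])/d[2]
def red(im):
    h=cv2.cvtColor(im,cv2.COLOR_RGB2HSV)
    m=((h[...,0]<8)|(h[...,0]>172))&(h[...,1]>150)&(h[...,2]>60)
    return m.astype(np.uint8)
E
python3 - <<'E'
from h import *
print(arm.read_state())
ims=[]
for n in("top","side"):
    c=arm.get_image(n); im=c['image']; ims.append(im)
    print(n,{k:c[k] for k in c if k!='image'})
    nn,l,s,ce=cv2.connectedComponentsWithStats(red(im))
    for i in range(1,nn):
        if s[i,4]>15: print(s[i],ce[i],plane(c,*ce[i],96).round(1))
    cv2.imwrite(f'pics/{n}0.png',cv2.resize(im[...,::-1],(768,576)))
E
```

```text
pics
{'clock': 0.0, 'joints': array([-1.03238911e+00,  3.85573365e-01,  6.61678790e-03, -5.05158248e-04,
       -1.19403022e+00, -2.58606065e-01]), 'joint_vel': array([ 0.00107322,  0.00127194, -0.00069659,  0.00016566,  0.0001194 ,
       -0.00113808]), 'joint_efforts': array([ 5.80273645e-04, -3.92289269e+01,  1.88410628e+01,  4.18611825e+00,
       -4.61728399e-03, -4.20906105e-06]), 'position': array([ 172.47626255, -600.16735084,  255.20694583]), 'ee_rot': array([-1.39352298e-01,  9.90242234e-01,  1.10051181e-03, -2.08632264e-04]), 'contact_force': array([0.968488  , 0.40423187, 0.04099551]), 'wrist_torque': array([-0.01252016, -0.0180934 ,  0.00725423]), 'grasp_force': 0.0, 'gripper_width': 85.62962333220719}
top {'fx': 411.24206072937034, 'fy': 411.24206072937034, 'cx': 255.95066853710446, 'cy': 192.083426856994, 'xyz': array([ 406.10335819,  225.23634664, 1346.40060377]), 'rotation': array([-0.69981007,  0.71152436, -0.05044012,  0.03814108])}
[227 209  11   5  19] [231.63157895 211.26315789] [505.8 277.1  96. ]
side {'fx': 482.43322262061054, 'fy': 482.43322262061054, 'cx': 262.69735085913436, 'cy': 196.03911104811706, 'xyz': array([ 729.3276273 , -830.43106012,  814.1020766 ]), 'rotation': array([ 0.88611731,  0.06368891, -0.04184815, -0.45715267])}
[245 168   6   7  24] [248.125      170.41666667] [506.1 285.2  96. ]
[428 257  19  17 181] [436.32044199 264.78453039] [969.2 -33.4  96. ]
```

View pics/top0.png

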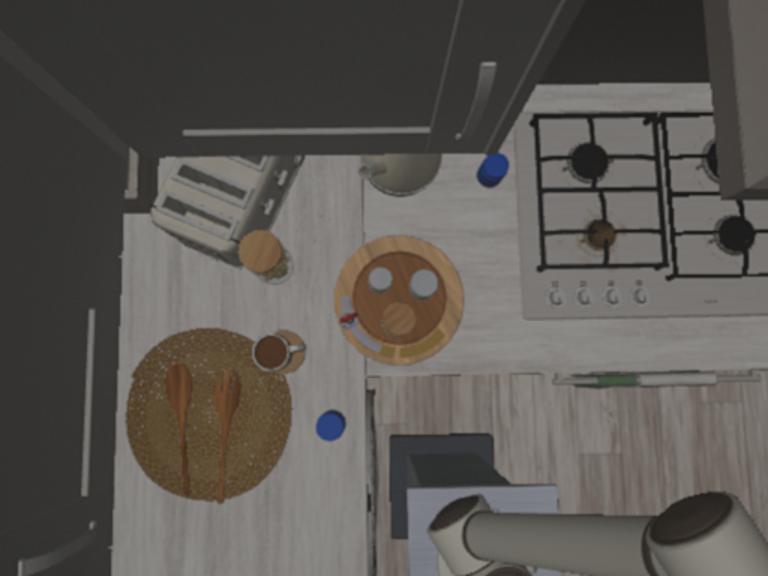

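View pics/side0.png

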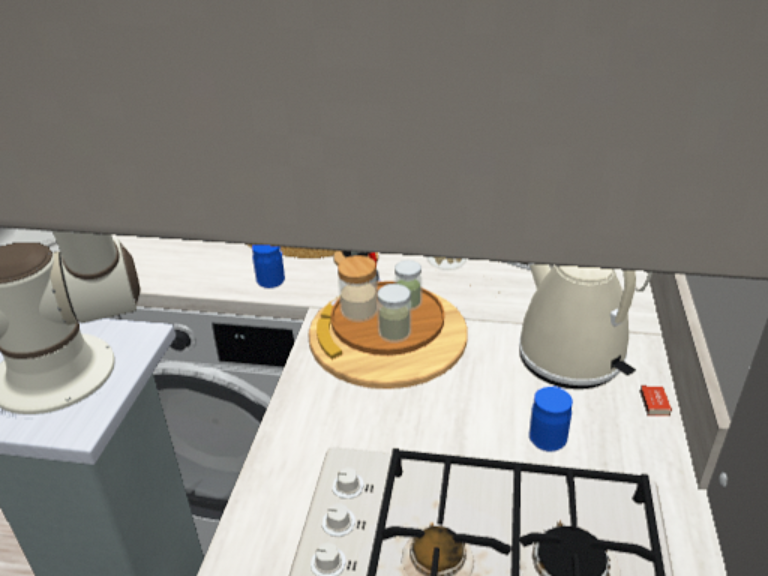

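The top view shows the stand around (399,299) in the enlarged picture, the ring to its left at (348,320), the jars at (380,278), (424,283) and (399,318), and the brass arc at the bottom around (410,350). In the side view, the ring is half hidden behind the wood-lid jar at (372,256).

Run:
```python
from h import *
c=arm.get_image("top"); im=c['image']
h=cv2.cvtColor(im,cv2.COLOR_RGB2HSV).astype(int)
# wood colour: saturated vs. grey worktop
m=((h[...,1]>70)&(h[...,0]<30)).astype(np.uint8)
m[:150]=0;m[250:]=0;m[:,:215]=0;m[:,320:]=0
m=cv2.morphologyEx(m,cv2.MORPH_OPEN,np.ones((3,3)))
cs,_=cv2.findContours(m,0,1); k=max(cs,key=cv2.contourArea); k=cv2.convexHull(k)[:,0]
P=np.array([plane(c,*p,21)[:2] for p in k])
A=np.c_[2*P,np.ones(len(P))]; s=np.linalg.lstsq(A,(P**2).sum(1),rcond=None)[0]
print('axis',s[:2],'rad',np.sqrt(s[2]+s[0]**2+s[1]**2), 'res',np.abs(np.hypot(*(P-s[:2]).T)-np.sqrt(s[2]+s[0]**2+s[1]**2)).max())
# looser red
for n in("top","side"):
    d=arm.get_image(n) ; hh=cv2.cvtColor(d['image'],cv2.COLOR_RGB2HSV)
    mm=(((hh[...,0]<8)|(hh[...,0]>172))&(hh[...,1]>110)&(hh[...,2]>40)).astype(np.uint8)
    if n=="top": mm[:,:222]=0;mm[:,245:]=0;mm[:195]=0;mm[225:]=0
    else: mm[:150]=0;mm[190:]=0;mm[:,:225]=0;mm[:,262:]=0
    v,u=np.nonzero(mm); print(n,len(u),u.min(),u.max(),v.min(),v.max(),u.mean(),v.mean())
    for z in(96,105,116): print(z,plane(d,u.mean(),v.mean(),z).round(1))
v=im[190:250,215:320]; cv2.imwrite('pics/c.png',cv2.resize(im[150:250,210:320,::-1],(770,600),interpolation=cv2.INTER_CUBIC))
```

```text
axis [549.52641177 170.33075188] rad 139.36785579052182 res 0.9920536417776304
top 31 227 237 209 214 231.83870967741936 211.2258064516129
96 [505.9 276.5  96. ]
105 [505.2 276.1 105. ]
116 [504.3 275.7 116. ]
side 25 245 250 168 174 248.04 170.32
96 [505.8 285.7  96. ]
105 [508.6 271.7 105. ]
116 [512.  254.6 116. ]
```

View pics/c.png

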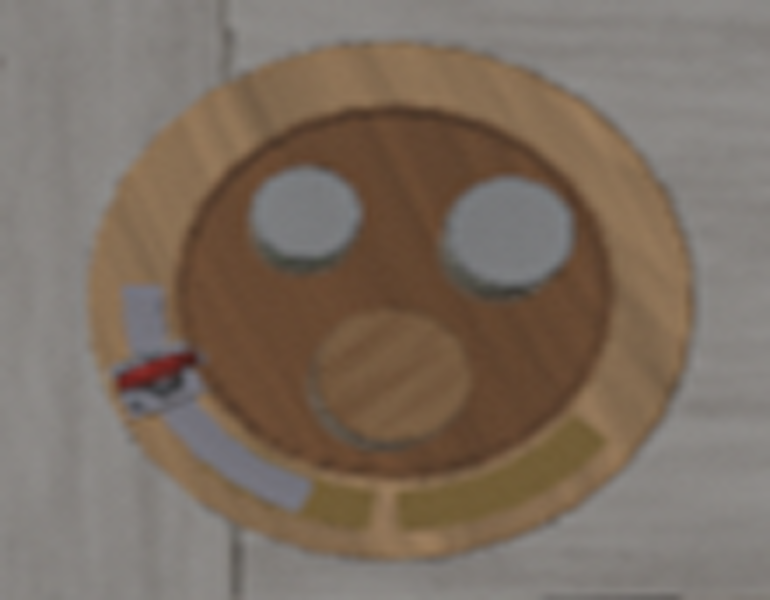

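The crop shows the red ring edge-on at (158,368). The brass arc runs from (310,505) to (600,440) and has a gap near (386,508), which is probably the notch. I'll still check it by feel.

```bash
python3 - <<'E'
from h import *
c=arm.get_image("top");a=np.array([549.5,170.3])
for p in[(386,508),(372,508),(398,508),(310,505),(600,440)]:
    q=plane(c,210+p[0]/7,150+p[1]/6,32)[:2]-a; print(p,np.hypot(*q),np.degrees(np.arctan2(q[1],q[0]))%360-112.8)
E
python3 -m pendant '[[-0.0322,0.0305,0,0,0,0,0.0854],[-0.0322,0.0305,0,0,0,0,0.0854],[-0.0322,0.0305,0,0,0,0,0.0854],[-0.0322,0.0305,0,0,0,0,0.0854],[-0.0322,0.0305,0,0,0,0,0.0854],[-0.0322,0.0305,0,0,0,0,0.0854],[-0.0322,0.0305,0,0,0,0,0.0854],[-0.0322,0.0305,0,0,0,0,0.0854],[-0.0322,0.0305,0,0,0,0,0.0854],[-0.0322,0.0305,0,0,0,0,0.0854],[-0.0322,0.0305,0,0,0,0,0.0854]]'
python3 -m pendant '[[-0.0207,0.0415,0,0,0,0,0.04],[-0.0207,0.0415,0,0,0,0,0.04],[-0.0207,0.0415,0,0,0,0,0.04],[-0.0207,0.0415,0,0,0,0,0.04],[-0.0207,0.0415,0,0,0,0,0.04],[-0.0207,0.0415,0,0,0,0,0.04],[-0.0207,0.0415,0,0,0,0,0.04],[-0.0207,0.0415,0,0,0,0,0.04],[-0.0207,0.0415,0,0,0,0,0.04],[-0.0207,0.0415,0,0,0,0,0.04]]'
python3 -m pendant '[[0,0,0,0,0,-8.07,0.04],[0,0,0,0,0,-8.07,0.04],[0,0,0,0,0,-8.07,0.04],[0,0,0,0,0,-8.07,0.04],[0,0,0,0,0,-8.07,0.04],[0,0,0,0,0,-8.07,0.04],[0,0,0,0,0,-8.07,0.04],[0,0,0,0,0,-8.07,0.04],[0,0,0,0,0,-8.07,0.04],[0,0,0,0,0,-8.07,0.04],[0,0,0,0,0,-8.07,0.04],[0,0,0,0,0,-8.03,0.04]]'
cat >> h.py <<'E'
A=np.array([549.5,170.3])
def st(th=0,r=115,z=96,phi0=112.8):
    s=arm.read_state(); p=s['position']; Rm=R.from_quat(s['ee_rot']).as_matrix()
    f=np.radians(phi0+th); t=np.r_[A+r*np.array([np.cos(f),np.sin(f)]),z+6]
    q=p[:2]-A
    print('t',round(s['clock'],2),'p',p.round(1),'r',np.hypot(*q).round(1),'ang',(np.degrees(np.arctan2(q[1],q[0]))%360-phi0).round(2),
     'yaw',(np.degrees(np.arctan2(Rm[1,1],Rm[0,1]))%360-90-phi0).round(2),'tilt',Rm[:,2].round(3))
    print('err tool mm',(Rm.T@(t-p)).round(1),'F tool',(Rm.T@s['contact_force']).round(1),'M',(Rm.T@s['wrist_torque']).round(2),'w',round(s['gripper_width'],1),'g',round(s['grasp_force'],1),'q',np.array(s['joints']).round(2))
E
python3 -c "
from h import *
st()"
```

```text
(386, 508) 114.98833983054003 65.34460734504133
(372, 508) 115.26047839628998 62.178957405118084
(398, 508) 115.03530591330286 68.06336875215182
(310, 505) 119.0565809178116 48.467231465659
(600, 440) 124.39326005558 116.82470428736555
clock: 1.4
position: [421.0, -178.7, 256.7]
ee_rot: [-0.14, 0.99, -0.0, 0.0]
contact_force: [0.7, -0.8, -0.4]
gripper_width: 85.2
grasp_force: 0.0
clock: 2.4
position: [504.7, 277.6, 256.5]
ee_rot: [-0.14, 0.99, 0.0, 0.0]
contact_force: [1.9, -0.0, 0.7]
gripper_width: 40.0
grasp_force: 0.0
clock: 3.6
position: [504.7, 275.6, 256.3]
ee_rot: [0.835, -0.551, -0.0, 0.0]
contact_force: [-0.1, 0.6, 0.2]
gripper_width: 40.0
grasp_force: 0.0
t 3.6 p [504.7 275.6 256.3] r 114.4 ang 0.26 yaw 0.36 tilt [-0. -0. -1.]
err tool mm [ -0.6  -0.6 154.3] F tool [-0.6 -0.2 -0.2] M [-0.02  0.01  0.02] w 40.0 g 0.0 q [ 0.78  0.3  -0.12 -0.   -1.15 -0.38]
```

```bash
python3 -m pendant '[[0,0,0.04,0,0,0,0.03],[0,0,0.04,0,0,0,0.03],[0,0,0.035,0,0,0,0.03],[0,0,0.025,0,0,0,0.03],[-0.0006,-0.0006,0.007,0,0,0,0.03],[0,0,0,0,0,0,0.03]]'
python3 - <<'E'
from h import *
st(z=104)
for n,(x,y) in(("top",(205,175)),("side",(210,130))):
    im=arm.get_image(n)['image']; cv2.imwrite(f'pics/{n}1.png',cv2.resize(im[y:y+75,x:x+100,::-1],(800,600),interpolation=cv2.INTER_CUBIC))
E
```

```text
clock: 4.2
position: [505.0, 276.3, 108.7]
ee_rot: [0.833, -0.553, -0.0, 0.001]
contact_force: [-0.1, -0.2, -0.3]
gripper_width: 30.0
grasp_force: 0.0
t 4.2 p [505.  276.3 108.7] r 115.0 ang -0.03 yaw 0.04 tilt [-0.001 -0.001 -1.   ]
err tool mm [-0.   0.1 -1.3] F tool [0.1 0.2 0.3] M [ 0.01 -0.04  0.06] w 30.0 g 0.0 q [ 0.78  0.45 -0.3   0.   -0.82 -0.38]
```

View pics/side1.png

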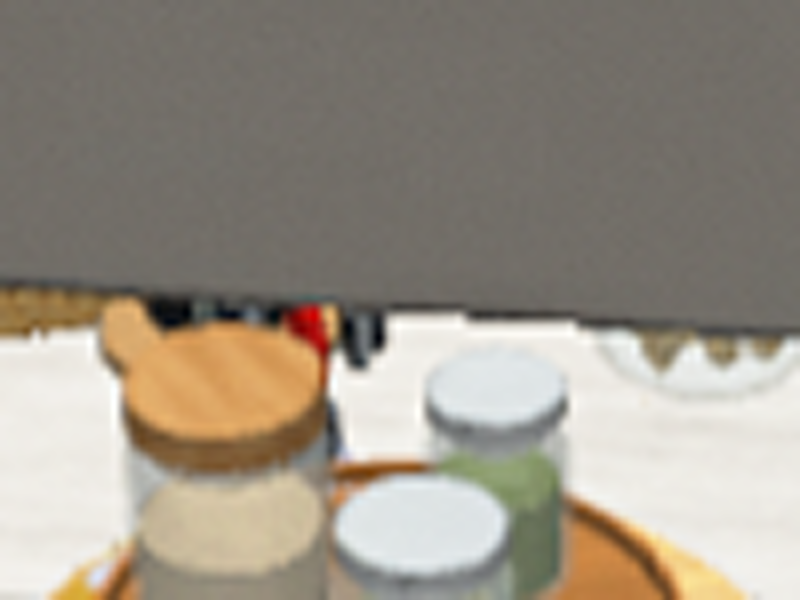

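The ring at (310,325) stands between the dark finger on the right at (365,340) and the fingertip on the left around (260,315). I'll close in stages and watch the side force.

```bash
python3 -m pendant '[[0,0,0,0,0,0,0.02],[0,0,0,0,0,0,0.016],[0,0,0,0,0,0,0.014],[0,0,0,0,0,0,0.012]]'; python3 -c "
from h import *
st(z=104)"
```

```text
clock: 4.7
position: [505.4, 276.7, 110.0]
ee_rot: [0.833, -0.553, 0.0, -0.001]
contact_force: [0.2, -0.6, 0.7]
gripper_width: 12.4
grasp_force: 0.2
t 4.7 p [505.4 276.7 110. ] r 115.2 ang -0.28 yaw 0.04 tilt [ 0.001  0.001 -1.   ]
err tool mm [ 0.2  0.6 -0. ] F tool [ 0.6  0.1 -0.7] M [0.12 0.01 0.03] w 12.4 g 0.2 q [ 0.78  0.45 -0.3   0.   -0.82 -0.38]
```

```bash
python3 -m pendant '[[0,0,0,0,0,0,0.010],[0,0,0,0,0,0,0.008]]'; python3 -c "
from h import *
st(z=104)"
```

```text
clock: 4.9
position: [505.5, 276.8, 109.8]
ee_rot: [0.833, -0.553, 0.0, -0.001]
contact_force: [1.3, 0.1, 1.8]
gripper_width: 8.4
grasp_force: 18.0
t 4.9 p [505.5 276.8 109.8] r 115.2 ang -0.35 yaw 0.06 tilt [ 0.001  0.001 -1.   ]
err tool mm [ 0.2  0.7 -0.2] F tool [ 0.5 -1.2 -1.8] M [ 0.26 -0.02 -0.11] w 8.4 g 18.0 q [ 0.78  0.45 -0.3   0.   -0.82 -0.38]
```

```bash
python3 -m pendant '[[0,-0.0005,0,0,0,0,0.004],[0,0,0,0,0,0,0.0],[0,0,-0.003,0,0,0,0],[0,0,-0.003,0,0,0,0]]'; python3 -c "
from h import *
st(z=104)"
```

```text
clock: 5.3
position: [505.4, 276.6, 114.2]
ee_rot: [0.833, -0.553, -0.0, 0.0]
contact_force: [3.2, 2.2, -6.9]
gripper_width: 7.4
grasp_force: 58.2
t 5.3 p [505.4 276.6 114.2] r 115.1 ang -0.26 yaw 0.02 tilt [-0.001 -0.    -1.   ]
err tool mm [0.1 0.5 4.2] F tool [-0.7 -3.8  6.9] M [ 1.06 -0.22 -0.22] w 7.4 g 58.2 q [ 0.78  0.44 -0.3  -0.   -0.83 -0.38]
```

```bash
python3 -m pendant '[[0,-0.0007,-0.0025,0,0,0,0],[0,0,-0.0025,0,0,0,0],[0,0,-0.0025,0,0,0,0],[0,0,0,0,0,0,0]]'; python3 -c "
from h import *
st(z=104)"
```

```text
clock: 5.7
position: [505.5, 276.6, 122.4]
ee_rot: [0.833, -0.553, -0.0, 0.001]
contact_force: [0.5, 2.0, -9.1]
gripper_width: 7.7
grasp_force: 58.1
t 5.7 p [505.5 276.6 122.4] r 115.1 ang -0.31 yaw 0.01 tilt [-0.002 -0.001 -1.   ]
err tool mm [ 0.1  0.6 12.4] F tool [-1.6 -1.3  9.1] M [ 0.34 -0.63 -0.18] w 7.7 g 58.1 q [ 0.78  0.43 -0.29 -0.   -0.85 -0.38]
```

```bash
python3 -m pendant '[[0.00004,0.00301,0,0,0,-1.5,0],[0.00016,0.00602,0,0,0,-3,0],[0.00016,0.00602,0,0,0,-3,0],[0.00016,0.00602,0,0,0,-3,0]]'; python3 -c "
from h import *
st(10.5,z=104)"
```

```text
clock: 6.1
position: [487.0, 266.6, 122.5]
ee_rot: [0.881, -0.473, -0.0, 0.0]
contact_force: [0.2, 1.5, -8.4]
gripper_width: 7.3
grasp_force: 58.2
t 6.1 p [487.  266.6 122.5] r 114.8 ang 10.19 yaw 10.7 tilt [-0.001 -0.    -1.   ]
err tool mm [-0.2  0.6 12.5] F tool [-1.2 -1.   8.4] M [ 0.58 -0.27 -0.09] w 7.3 g 58.2 q [ 0.79  0.4  -0.34 -0.   -0.83 -0.21]
```

Swinging freely with low force.

```bash
python3 -m pendant '[[0.00016,0.00602,0,0,0,-3,0],[0.00016,0.00602,0,0,0,-3,0],[0.00016,0.00602,0,0,0,-3,0],[0.00016,0.00602,0,0,0,-3,0],[0.00016,0.00602,0,0,0,-3,0],[0.00016,0.00602,0,0,0,-3,0]]'; python3 -c "
from h import *
st(28.5,z=104)";  python3 -m pendant '[[0.00016,0.00602,0,0,0,-3,0],[0.00016,0.00602,0,0,0,-3,0],[0.00016,0.00602,0,0,0,-3,0],[0.00016,0.00602,0,0,0,-3,0],[0.00016,0.00602,0,0,0,-3,0],[0.00016,0.00602,0,0,0,-3,0],[0.00004,0.00301,0,0,0,-1.5,0],[0,0,0,0,0,0,0]]'; python3 -c "
from h import *
st(48,z=104)"
```

```text
clock: 6.7
position: [460.3, 241.9, 122.6]
ee_rot: [0.944, -0.33, -0.0, 0.001]
contact_force: [1.9, 1.5, -8.5]
gripper_width: 7.7
grasp_force: 58.2
t 6.7 p [460.3 241.9 122.6] r 114.4 ang 28.43 yaw 28.68 tilt [-0.001 -0.001 -1.   ]
err tool mm [-0.6  0.1 12.6] F tool [ 0.6 -2.4  8.5] M [ 0.45  0.18 -0.03] w 7.7 g 58.2 q [ 0.8   0.35 -0.43 -0.   -0.8   0.1 ]
clock: 7.5
position: [441.7, 207.7, 122.8]
ee_rot: [0.986, -0.167, -0.0, 0.001]
contact_force: [1.3, -0.9, -8.4]
gripper_width: 7.4
grasp_force: 58.3
t 7.5 p [441.7 207.7 122.8] r 114.1 ang 48.08 yaw 48.01 tilt [-0.001 -0.001 -1.   ]
err tool mm [-0.9 -0.2 12.8] F tool [1.5 0.4 8.4] M [-0.02  0.43 -0.03] w 7.4 g 58.3 q [ 0.77  0.3  -0.5   0.   -0.77  0.46]
```

```bash
python3 -m pendant '[[-0.0005,0,0.0015,0,0,0,0],[0,0,0.0015,0,0,0,0],[0,0,0,0,0,0,0.012],[0,0,0,0,0,0,0.014],[0,0,0,0,0,0,0.014]]'; python3 -c "
from h import *
st(48,z=104)
im=arm.get_image('top')['image']; cv2.imwrite('pics/t2.png',cv2.resize(im[165:255,210:330,::-1],(800,600),interpolation=cv2.INTER_CUBIC))"
```

```text
clock: 8.0
position: [442.3, 209.6, 120.8]
ee_rot: [0.986, -0.166, 0.001, -0.001]
contact_force: [0.2, 0.2, 0.0]
gripper_width: 13.8
grasp_force: 0.0
t 8.0 p [442.3 209.6 120.8] r 114.2 ang 47.06 yaw 48.07 tilt [ 0.002  0.001 -1.   ]
err tool mm [-0.8  1.9 10.8] F tool [ 0.1 -0.2 -0. ] M [-0.03 -0.04 -0.06] w 13.8 g 0.0 q [ 0.78  0.31 -0.5   0.   -0.76  0.46]
```

View pics/t2.png

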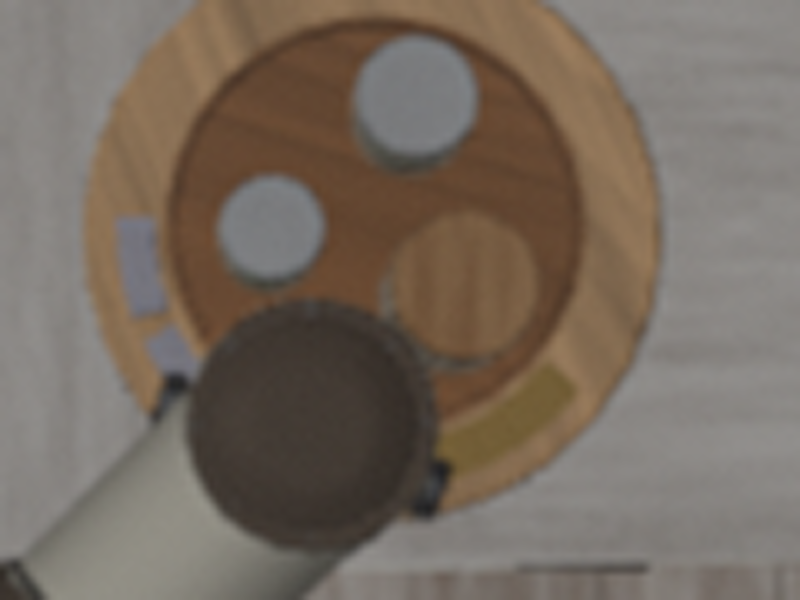

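The tray has turned with the jars upright. The freed parked notch shows as a gap in the steel at (150,325), so the similar gap in the brass is the next notch. The pin is down on the track and I'm pushing it on in small steps.

```bash
python3 -m pendant '[[-0.0006,0.002,0,0,0,-1,0.014],[0.00002,0.002,0,0,0,-1,0.014],[0.00002,0.002,0,0,0,-1,0.014],[0.00002,0.002,0,0,0,-1,0.014]]'; python3 -c "
from h import *
st(52,z=104)";python3 -m pendant '[[0.00002,0.002,0,0,0,-1,0.014],[0.00002,0.002,0,0,0,-1,0.014],[0.00002,0.002,0,0,0,-1,0.014],[0.00002,0.002,0,0,0,-1,0.014]]'; python3 -c "
from h import *
st(56,z=104)"
```

```text
clock: 8.45
position: [439.1, 202.0, 120.1]
ee_rot: [0.991, -0.131, 0.001, -0.001]
contact_force: [-1.2, 4.7, 1.1]
gripper_width: 14.1
grasp_force: 1.7
t 8.45 p [439.1 202.  120.1] r 114.9 ang 51.16 yaw 52.13 tilt [ 0.001  0.002 -1.   ]
err tool mm [-0.1  1.7 10.1] F tool [-2.4 -4.2 -1.1] M [ 1.04 -0.6   0.03] w 14.1 g 1.7 q [ 0.77  0.3  -0.52 -0.   -0.75  0.54]
clock: 8.85
position: [437.1, 193.5, 119.8]
ee_rot: [0.995, -0.097, 0.0, -0.0]
contact_force: [-0.7, 4.9, 1.2]
gripper_width: 13.8
grasp_force: 2.3
t 8.85 p [437.1 193.5 119.8] r 114.8 ang 55.54 yaw 56.11 tilt [ 0.  0. -1.]
err tool mm [-0.2  0.9  9.8] F tool [-1.7 -4.7 -1.2] M [ 1.35 -0.67  0.04] w 13.8 g 2.3 q [ 0.76  0.29 -0.53  0.   -0.75  0.62]
```

```bash
python3 -m pendant '[[0.00002,0.002,0,0,0,-1,0.014],[0.00002,0.002,0,0,0,-1,0.014],[0.00002,0.002,0,0,0,-1,0.014],[0.00002,0.002,0,0,0,-1,0.014],[0.00002,0.001,0,0,0,-0.5,0.014]]'; python3 -c "
from h import *
st(60.5,z=104)";python3 -m pendant '[[0.00001,0.001,0,0,0,-0.5,0.014],[0,0.001,0,0,0,-0.5,0.014],[0.00001,0.001,0,0,0,-0.5,0.014]]'; python3 -c "
from h import *
st(62,z=104)"
```

```text
clock: 9.35
position: [435.6, 184.4, 119.9]
ee_rot: [0.998, -0.058, 0.0, 0.0]
contact_force: [-0.1, 3.5, 1.2]
gripper_width: 14.2
grasp_force: 1.7
t 9.35 p [435.6 184.4 119.9] r 114.7 ang 60.16 yaw 60.59 tilt [ 0. -0. -1.]
err tool mm [-0.3  0.7  9.9] F tool [-0.5 -3.4 -1.2] M [ 0.92 -0.29  0.03] w 14.2 g 1.7 q [ 0.75  0.29 -0.54  0.   -0.75  0.71]
clock: 9.65
position: [435.3, 181.6, 119.8]
ee_rot: [0.999, -0.045, 0.0, -0.0]
contact_force: [-0.2, 3.3, 2.7]
gripper_width: 14.1
grasp_force: 1.6
t 9.65 p [435.3 181.6 119.8] r 114.7 ang 61.55 yaw 62.07 tilt [ 0.  0. -1.]
err tool mm [-0.3  0.9  9.8] F tool [-0.5 -3.3 -2.7] M [ 0.92 -0.27  0.06] w 14.1 g 1.6 q [ 0.74  0.28 -0.54  0.   -0.74  0.74]
```

```bash
python3 -m pendant '[[0.00001,0.001,0,0,0,-0.5,0.014],[0,0.001,0,0,0,-0.5,0.014],[0.00001,0.001,0,0,0,-0.5,0.014]]'; python3 -c "
from h import *
st(63.5,z=104)";python3 -m pendant '[[0.00001,0.001,0,0,0,-0.5,0.014],[0,0.001,0,0,0,-0.5,0.014]]'; python3 -c "
from h import *
st(64.5,z=104)"
```

```text
clock: 9.95
position: [434.2, 177.5, 119.2]
ee_rot: [0.999, -0.032, -0.001, 0.001]
contact_force: [0.2, 0.1, -0.2]
gripper_width: 14.1
grasp_force: 0.0
t 9.95 p [434.2 177.5 119.2] r 115.5 ang 63.62 yaw 63.55 tilt [-0.002 -0.002 -1.   ]
err tool mm [ 0.5 -0.3  9.2] F tool [ 0.2 -0.2  0.2] M [ 0.   -0.04 -0.  ] w 14.1 g 0.0 q [ 0.74  0.28 -0.55  0.   -0.74  0.77]
clock: 10.15
position: [434.6, 176.2, 119.6]
ee_rot: [1.0, -0.023, -0.0, 0.0]
contact_force: [-0.7, -0.2, 0.0]
gripper_width: 14.0
grasp_force: 0.0
t 10.15 p [434.6 176.2 119.6] r 115.0 ang 64.28 yaw 64.56 tilt [-0.001 -0.001 -1.   ]
err tool mm [0.  0.4 9.6] F tool [-0.7  0.3 -0. ] M [ 0.02  0.01 -0.05] w 14.0 g 0.0 q [ 0.73  0.28 -0.55  0.   -0.74  0.79]
```

```bash
python3 -m pendant '[[0.00001,0.001,0,0,0,-0.5,0.014]]'; python3 -c "
from h import *
st(65,z=104)"
```

```text
clock: 10.25
position: [434.8, 175.4, 119.7]
ee_rot: [1.0, -0.019, -0.0, 0.0]
contact_force: [0.7, 0.2, -0.1]
gripper_width: 14.1
grasp_force: 0.4
t 10.25 p [434.8 175.4 119.7] r 114.8 ang 64.65 yaw 65.07 tilt [-0. -0. -1.]
err tool mm [-0.2  0.7  9.7] F tool [ 0.7 -0.3  0.1] M [ 0.23 -0.11 -0.  ] w 14.1 g 0.4 q [ 0.73  0.28 -0.55  0.   -0.74  0.8 ]
```

```bash
for i in 1 2 ; do python3 -m pendant '[[0.00001,0.001,0,0,0,-0.5,0.014]]' >/dev/null; python3 -c "
from h import *
st(65,z=104)"; done
```

```text
t 10.35 p [434.8 174.7 119.8] r 114.8 ang 65.03 yaw 65.57 tilt [-0.  0. -1.]
err tool mm [-0.2 -0.1  9.8] F tool [ 1.1 -1.   0.9] M [ 0.22 -0.05 -0.  ] w 14.1 g 0.4 q [ 0.73  0.28 -0.55 -0.   -0.74  0.81]
t 10.45 p [434.8 173.7 119.7] r 114.8 ang 65.52 yaw 66.07 tilt [-0.  0. -1.]
err tool mm [-0.2 -1.   9.7] F tool [ 0.3 -0.5  0.6] M [ 0.28 -0.11  0.02] w 13.9 g 0.4 q [ 0.73  0.28 -0.55 -0.   -0.74  0.82]
```

```bash
for i in 1 2 3; do python3 -m pendant '[[0.00001,0.001,0,0,0,-0.5,0.014]]' >/dev/null; python3 -c "
from h import *
st(65,z=104)"; done
```

```text
t 10.55 p [434.8 172.7 119.8] r 114.7 ang 66.0 yaw 66.58 tilt [-0.  0. -1.]
err tool mm [-0.3 -2.   9.8] F tool [-0.1 -0.5  1. ] M [ 0.25 -0.08  0.01] w 14.1 g 0.4 q [ 0.73  0.28 -0.55 -0.   -0.74  0.83]
t 10.65 p [434.9 171.9 119.8] r 114.6 ang 66.41 yaw 67.07 tilt [ 0.     0.001 -1.   ]
err tool mm [-0.3 -2.8  9.8] F tool [-2.4 -3.5  0.7] M [ 1.04 -0.45  0.04] w 14.0 g 1.8 q [ 0.72  0.28 -0.55 -0.   -0.74  0.84]
t 10.75 p [435.  171.5 119.8] r 114.5 ang 66.58 yaw 67.55 tilt [ 0.001  0.002 -1.   ]
err tool mm [-0.4 -3.2  9.8] F tool [-3.3 -7.8  0.9] M [ 1.98 -0.92 -0.01] w 14.1 g 3.4 q [ 0.72  0.28 -0.55 -0.   -0.74  0.85]
```

The force has risen to 7.8 N and motion has stopped with the ring at about 65.3°, which matches the gap. I'll back off and check that the ring is down.

```bash
python3 -m pendant '[[0,-0.003,0,0,0,0,0.018],[0,0,0,0,0,0,0.03],[0,0,0,0,0,0,0.03]]'
python3 - <<'E'
from h import *
st(65,z=104)
c=arm.get_image('side'); im=c['image']
cv2.imwrite('pics/s3.png',cv2.resize(im[140:260,185:345,::-1],(800,600),interpolation=cv2.INTER_CUBIC))
E
```

```text
clock: 11.05
position: [434.8, 173.5, 119.8]
ee_rot: [1.0, 0.003, -0.0, 0.0]
contact_force: [-0.0, -0.1, -0.3]
gripper_width: 30.3
grasp_force: 0.0
t 11.05 p [434.8 173.5 119.8] r 114.7 ang 65.6 yaw 67.54 tilt [-0.    -0.001 -1.   ]
err tool mm [-0.2 -1.2  9.8] F tool [-0.   0.1  0.3] M [-0.01  0.03  0.06] w 30.3 g 0.0 q [ 0.73  0.28 -0.55  0.   -0.74  0.85]
```

View pics/s3.png

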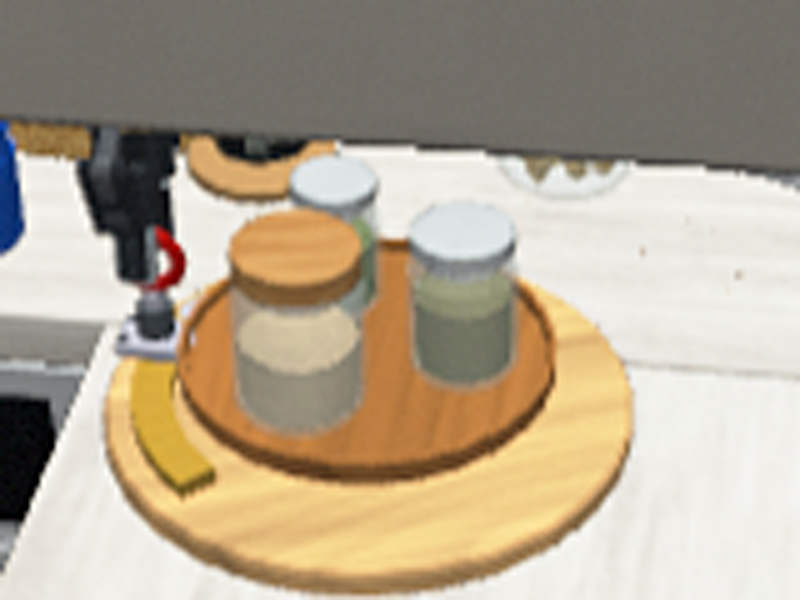

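The ring at (165,260) sits right on its bushing at (155,310), and the jars are upright. I'll retreat straight up and measure the ring's height.

```bash
python3 -m pendant '[[0,0,-0.01,0,0,0,0.03],[0,0,-0.02,0,0,0,0.03],[0,0,-0.04,0,0,0,0.03],[0,0,-0.04,0,0,0,0.03],[0,0,-0.04,0,0,0,0.03],[0,-0,-0.03,0,0,0,0.03],[0,0,0,0,0,0,0.03]]'
python3 - <<'E'
from h import *
c=arm.get_image('side'); im=c['image']; m=red(im); m[:150]=0;m[215:]=0;m[:,:200]=0;m[:,240:]=0
v,u=np.nonzero(m); print(len(u),u.min(),u.max(),v.min(),v.max())
ce=((u.min()+u.max())/2,(v.min()+v.max())/2)
o,d=ray(c,*ce)
# intersect vertical plane of the ring: through axis at azimuth
for az in(177.3,178.1,178.9):
    f=np.radians(az); n=np.array([-np.sin(f),np.cos(f),0]); t=n@(np.r_[A,0]-o)/(n@d); p=o+t*d; print(az,p.round(1),np.hypot(*(p[:2]-A)).round(1))
t=arm.get_image('top'); 
cv2.imwrite('pics/s4.png',np.hstack([cv2.resize(im[150:240,190:290,::-1],(400,360)),cv2.resize(t['image'][150:250,205:316,::-1],(400,360))]))
E
```

```text
clock: 11.8
position: [436.7, 174.5, 305.6]
ee_rot: [1.0, 0.003, 0.005, -0.003]
contact_force: [-0.6, 0.2, -0.9]
gripper_width: 30.5
grasp_force: 0.0
72 208 221 186 197
177.3 [436.  175.7  93.8] 113.6
178.1 [436.5 174.1  95. ] 113.1
178.9 [436.9 172.5  96.1] 112.6
```

View pics/s4.png

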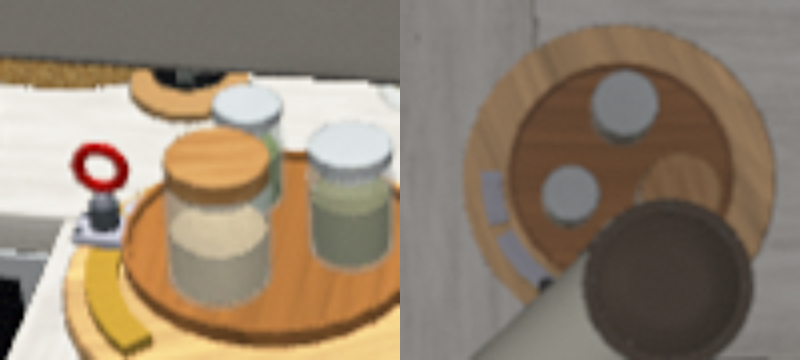

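The ring centre measures about 95 mm high, so it is fully down and locked. The jars are standing and the gripper is clear.

```bash
python3 -c "
from bench import arm
print(arm.job_done())"
```

```text
the job is handed in; nothing more can be done
None
```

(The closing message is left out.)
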